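Close the hinged pipe clamp over the water pipe and drop its swing bolt into the slot

ROBOT

A 7-joint arm with a two-finger parallel gripper is mounted at the origin on the work surface. World frame = base frame: x ahead of the robot, y to its left, z up, the work surface at z = 0. Lengths are in m, angles in rad, forces in N, time in s.
With the tool pointing down it reaches from about 0.425 to 0.875 m from the base axis. Payload 4.7 kg.
Tool frame: the origin (TCP) lies midway between the tips of the shut fingers; the grasp point (between the pads) lies ctrl.grasp_offset behind it (ctrl.grasp_offset is the distance from the TCP to the grasp point, in m); z points along the fingers, y is the line along which they close (so a half turn about z gives the same grasp; the last joint's range is limited). The gripper opens to 87 mm and grips with 3 to 60 N. Pads are 19 mm wide; open, the fingers measure 117 mm over their backs; the gripper's body (75 mm by 190 mm) begins 51 mm behind the grasp point.
Start: joints at [0.014, 0.321, -0.07, 1.45, 0.023, 1.371, -0.057], TCP at [0.65, -0, 0.197] pointing down, gripper open.
Joint ranges: [-2.86, 2.86], [-0.3, 2.09], [-1.38, 1.24], [0.06, 2.45], [-1.56, 4.7], [0.09, 2.05], [-2.69, 2.69]. Speed limits (rad/s): [2.57, 2.57, 3.14, 3.14, 3.14, 3.14, 3.14].

INTERFACE

Orientations are given as a rotation vector (axis times angle).
In Python, from bench import ctrl gives the robot as it stands. The module is installed in compiled form; this text tells all that it offers.
- The arm moves only by the tool jog_arm, never from a script. Its argument "moves" is one flat list of numbers, 7 for each row, row after row: the shift along the tool's x, y, z in units of 30 cm (1.0 is 30 cm), then the turn, a rotation vector about the tool's x, y, z in units of 60 degrees (1.0 is 60 degrees), then the gripper's target within -1 to 1 (fully open at 1, half-way at 0, shut at -1). In form: [x, y, z, wx, wy, wz, fingers, x, y, z, wx, wy, wz, fingers, ...]. A call has exactly 8 rows; each row is the pose to reach, as a shift and turn from the pose commanded when the call began, along the tool's axes at that moment; what a row does not reach only later rows make up. A row lasts 1/8 s, in which the tool goes at most 62.5 mm and 10.7 degrees, less where a joint would pass 70% of its speed; a pose out of reach is approached as far as the arm can. A call with a number of a shift or a turn outside -1 to 1 is refused whole. A call with a gripper value outside its range is refused whole. The fingers move at their own pace and stop on an object; "newtons" is the grip in N (left out, the last holds). Time passes only in rows, so rows that repeat a pose let the fingers close, or fill a call up. It gives the time, the measured TCP pose, the force, the opening and the grip force at its end, in the units of the state.
- ctrl.get_state(): the state, without advancing time (a new reading comes with each control period).
- ctrl.get_image(name): name is "scene" or "side" or "wrist"; returns a dict with "pixels" (480x640x3 uint8, red, green, blue), "fx", "fy", "cx", "cy" (pixels), "xyz" and "rotation" of the camera in the world; the wrist camera has in their place "tool_from_camera" (4x4, takes a point from camera to tool coordinates, whose origin is the TCP and whose axes are the flange's). Camera axes: x right, y up, looking along -z (the intrinsics and any distortion apply to the point x, -y, -z); pixel columns grow to the right and rows downward; lengths in m; the calibration is good to about 2 mm. A picture is of the moment at which its call begins: read the wrist's pose just before it. There is no depth.
- ctrl.close_job(): hands the job in; it is judged then, once.
The state is a dict: "time": time; "joint_positions": joint angles; "qd": joint speeds; "joint_torque": joint torques, N m; "position": TCP position; "tool_rot": TCP orientation; "ft_force": force on the tool from outside, world axes, zero at the start; "torque": the same for the moment, N m; "grip_width": opening from 0.0 (shut) to 1.0 (fully open); "grip_force": force on a finger pad.
Only numpy, scipy, OpenCV 4.12 (cv2) and the standard library are available. Lean on these libraries where they do the work, as an engineer would, in place of code of your own. Each camera call takes 0.05 s, during which the arm holds its last target. There are 200 camera calls.

TASK

Close the open pipe clamp on the grinders' water pipe: swing its hinged half over the pipe and press it down by its lug until the pipe, which stands proud of its rubber bed, is bedded firmly, without denting the thin pipe. Then pull the spring-loaded swing bolt out, swing it up into the slot between the lug's prongs and let it draw down so that its nut sits on the lug behind the raised lip and the pipe stays clamped. Do not force the bolt, and leave the loose things on the bench where they are.

Things in the scene. Friction and masses are not known exactly. Their poses are not given: they have to be found in the camera images.
- clamp: the pipe run, fixed to the bench: strut channel 41 wide, 21 high, 500 mm long, with two grey cast hinged pipe clamps, 44 mm wide, 240 mm apart. Origin: on the table below the middle of the OPEN clamp. y runs along the pipe to the other clamp (closed and bolted: it shows the finished state); x from the swing bolt's side to the hinge side; z up. Bedded, the pipe's axis is 80 mm up
- saddle: the fixed lower half of the open clamp with its rubber bed, part of the pipe run, same origin and axes. How high the rubber stands differs from clamp to clamp by up to 3 mm under the pipe (about 7 mm at the lug), so where the pipe is home has to be felt
- pipe: thin-walled steel water pipe, diameter 42.4 mm. Origin: on its axis in the closed clamp. It starts 8 to 10 mm too high in the open clamp, gripped by the snug rubber, and stays where it is pressed. Some 11 N down on the lug moves it steadily until it meets its bed, where the force climbs steeply; 15 to 18 N on the lug beds it firmly, over about 22 N dents it
- cap: the hinged upper half. Origin: on its hinge pin, which lies along y at x = +38, z = 80 mm of the pipe run; axes as the pipe run's when closed, its lug pointing to -x. The lug is a tongue 44 mm wide and 8 mm thick (2 to 10 mm above the pin's plane when closed), ending 102 mm from the pin. The half also slides freely up to 2 mm either way along the pin
- cap_angle (a joint): opening of the hinged half, rad: 0 closed, 1.57 lug straight up, more leaning back away from the bolt. It meets the standing pipe at 0.2 to 0.27; home lies at 0 to 0.08 depending on the rubber. Stiff (about 2 N at the lug): it stays where it is left
- lug (a point): middle of the lug's two prongs, 90 mm from the hinge pin, 6 mm above its plane: the place to pinch (across the 44 mm) or to press. Between the prongs runs the slot, 13 mm wide, flared at its mouth, from 78 mm to the open end 102 mm from the pin. The last 3 mm of the prongs carry a lip standing 3 mm up from the upper face
- rod: the swing bolt: shank 10 mm in diameter, washer, tall hexagon nut. Origin: on its pivot, along y at x = -46, z = 50 mm of the pipe run; its z axis points along the bolt to the nut. Undrawn, the washer's underside is 38 mm from the pivot, the nut (24 mm across the flats facing along y) spans 41 to 65 mm, the thread ends at 78 mm. A spring in the barrel at its foot pulls it in
- nut (a point): centre of the bolt's nut, on the bolt's axis, 53 mm from the pivot when undrawn (plus bolt_draw); with the nut sitting on the lug it is 15 mm above the lug's upper face
- bolt_angle (a joint): lean of the swing bolt about its pivot, rad: 0 upright, in the slot; larger swung out to -x and down, to 1.35. It stays where it is left. Undrawn, the nut clears the closed lug only beyond 0.85, so draw it out before swinging it in
- bolt_draw (a joint): how far the bolt is pulled out along its axis against its spring, m: 0 to 0.021 (about 6 N at 0, 11 N at the end). With the pipe bedded the washer passes over the lip at 0.009 to 0.016, depending on the rubber; 0.018 to 0.020 always does. Seated on the lug it reads 0.001 to 0.010. With the pipe not bedded the bolt cannot pass
- gem_tray: grey divided tray of polished stones, 160 x 120 x 25 mm, origin under its centre; leave alone
- spanner: steel spanner, 200 mm long, lying flat on the swing-bolt side of the pipe run; leave alone
- washer_dish: round steel dish, 95 mm across, 24 mm high, with spare washers, on the hinge side of the pipe run; leave alone
- pipe_offcut: upright off-cut of the pipe, 42 mm across, 60 mm high, beside the open clamp on the swing-bolt side; leave alone
- stick_cup: white cup, 72 mm across, 90 mm high, with wooden sticks up to 180 mm high; leave alone

How it is judged:
On the way:
1. with the bolt still swung out, the hinged half presses the pipe down on the rubber bed of the lower half (value of joint bolt_angle above 0.5 rad and contact force between each of saddle, cap and pipe above 3 N), for 0.2 s.
At the end, for the whole second after the job is handed in: the hinged half is closed to within 0.12 rad and bears on the pipe with over 4 N, the pipe bears on the rubber bed with over 2 N, and the bolt stands in the slot within 0.1 rad of upright, drawn out by less than 12 mm, its nut pulling on the lug with over 3 N (contact force between saddle and pipe above 2 N and contact force between cap and pipe above 4 N and contact force between rod and cap above 3 N and value of joint cap_angle below 0.12 rad and value of joint bolt_angle between -0.1 and 0.1 rad and value of joint bolt_draw below 0.012 m); the robot touches nothing.
It fails at once if the pipe is dented: the hinged half presses on it with over 50 N (contact force between cap and pipe above 50 N).
It fails at once if the bolt is forced against the lug with over 40 N (contact force between rod and cap above 40 N).
It fails at once if the gem tray, spanner, washer dish, pipe off-cut or stick cup is shoved by over 30 mm (distance of any of gem_tray, spanner, washer_dish, pipe_offcut, stick_cup from where it was at the start of the episode above 0.03 m).
It also fails if it takes over 72 s, if anything falls off the work surface, if the arm or the gripper's body presses on something with over 40 N, if the wrist force passes 120 N, or if a joint passes its speed limit or range.

## Working session

There is one attempt and no reset: what is moved stays moved. The work goes in short steps, Python scripts to look and compute and a tool call to move; the robot and the scene stay as the last step left them, time stands still between calls to the robot, and variables do not carry over. Pictures are saved under pics/ and viewed, at most 10 in all, crops included, and the job is handed in when it is done.

Besides the shell and the picture viewer there is one more tool, called after "Emit:" as name(argument=value, ...) on one line, values as JSON. jog_arm: Moves the arm, as the interface text tells. Its arguments: {"type":"object","properties":{"moves":{"type":"array"},"newtons":{"type":"number"}},"required":["moves"]}

```bash
mkdir -p pics
cat > h.py <<'E'
import numpy as np, cv2
from scipy.spatial.transform import Rotation as R
from bench import ctrl
def grab(n,f):
    s=ctrl.get_state(); im=ctrl.get_image(n)
    cv2.imwrite('pics/'+f,cv2.cvtColor(im['pixels'],cv2.COLOR_RGB2BGR))
    return s,im
def rotm(r):
    r=np.array(r,float); return r if r.shape==(3,3) else R.from_rotvec(r).as_matrix() if r.size==3 else r
def cam(s,im):
    if 'xyz' in im: C=np.array(im['xyz']);M=rotm(im['rotation'])
    else:
        T=np.array(im['tool_from_camera']);Q=rotm(s['tool_rot'])
        C=np.array(s['position'])+Q@T[:3,3];M=Q@T[:3,:3]
    return C,M,[im[k] for k in('fx','fy','cx','cy')]
def ray(c,u,v):
    C,M,(fx,fy,cx,cy)=c; d=M@np.array([(u-cx)/fx,-(v-cy)/fy,-1]); return C,d/np.linalg.norm(d)
def onz(c,u,v,z):
    C,d=ray(c,u,v); return C+d*(z-C[2])/d[2]
def tri(c1,p1,c2,p2):
    A,a=ray(c1,*p1);B,b=ray(c2,*p2)
    t=np.linalg.lstsq(np.c_[a,-b],B-A,rcond=None)[0]
    P,Q=A+a*t[0],B+b*t[1]; return (P+Q)/2,np.linalg.norm(P-Q)
def proj(c,P):
    C,M,(fx,fy,cx,cy)=c; p=M.T@(np.array(P)-C); return cx-fx*p[0]/p[2],cy+fy*p[1]/p[2]
E
python3 - <<'E'
from h import *
import pickle
for n in('scene','side','wrist'):
    s,im=grab(n,n+'0.png'); c=cam(s,im); pickle.dump(c,open(n+'.pkl','wb'))
    print(n,c[0].round(3),c[1].round(2).tolist(),c[2],[k for k in im])
print(s,ctrl.grasp_offset)
E
```

```text
scene [1.294 0.622 0.689] [[-0.7, -0.36, 0.62], [0.72, -0.37, 0.59], [0.02, 0.86, 0.51]] [513.6873454828914, 513.6873454828914, 325.1711220572441, 244.15981146848583] ['pixels', 'fx', 'fy', 'cx', 'cy', 'xyz', 'rotation']
side [0.533 0.682 0.944] [[-1.0, 0.06, -0.06], [-0.09, -0.75, 0.66], [-0.01, 0.66, 0.75]] [486.47638844082877, 486.47638844082877, 314.0662624578936, 238.6829841028591] ['pixels', 'fx', 'fy', 'cx', 'cy', 'xyz', 'rotation']
wrist [0.651 0.068 0.383] [[1.0, -0.0, 0.0], [-0.0, 0.97, 0.25], [-0.0, -0.25, 0.97]] [342.55975499896465, 342.55975499896465, 314.532448655697, 244.41084042496212] ['pixels', 'fx', 'fy', 'cx', 'cy', 'tool_from_camera']
{'time': 0.1, 'joint_positions': array([ 0.01412711,  0.32176446, -0.07006765,  1.45153554,  0.02261321,
        1.37077575, -0.05688075]), 'qd': array([ 0.00123053, -0.00251922, -0.00093867, -0.0012322 ,  0.00150864,
        0.00220359, -0.00063383]), 'joint_torque': array([ 1.37795760e-04, -4.92569017e+01, -4.06077392e-01, -3.13399816e+01,
       -6.42974046e-02,  3.95253638e-02,  6.49213871e-05]), 'position': array([ 6.49477847e-01, -8.36558478e-05,  1.96169420e-01]), 'tool_rot': array([-2.22064228e+00, -2.22065570e+00,  2.00112193e-03]), 'ft_force': array([-0.32344199, -0.23004148,  0.55164557]), 'torque': array([ 0.0091527 ,  0.0313778 , -0.04822541]), 'grip_force': 0.0, 'grip_width': 0.9996399892923143} 0.0187
```

View pics/scene0.png

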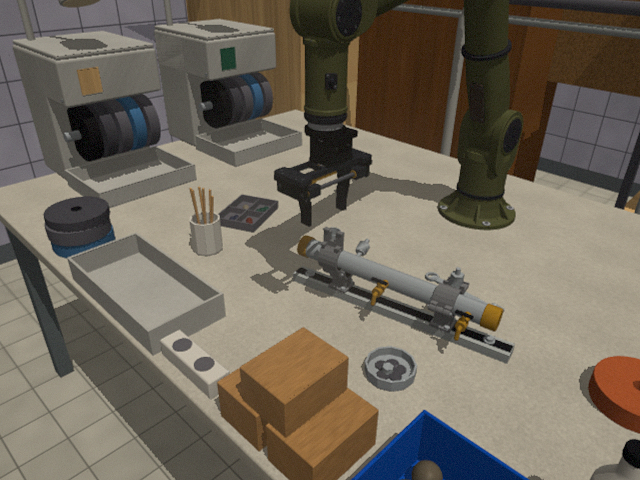

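View pics/side0.png

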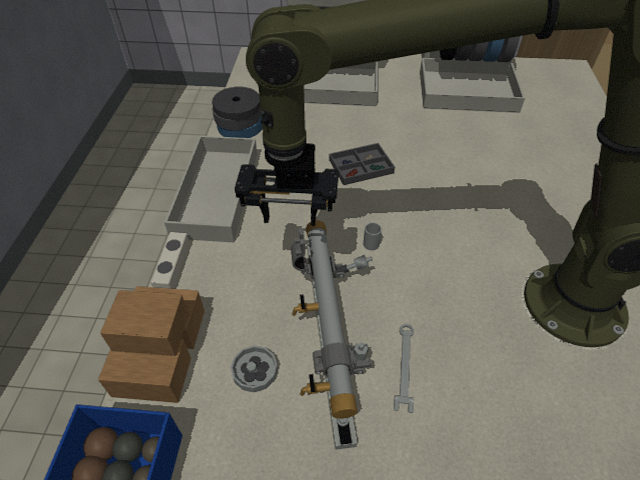

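View pics/wrist0.png

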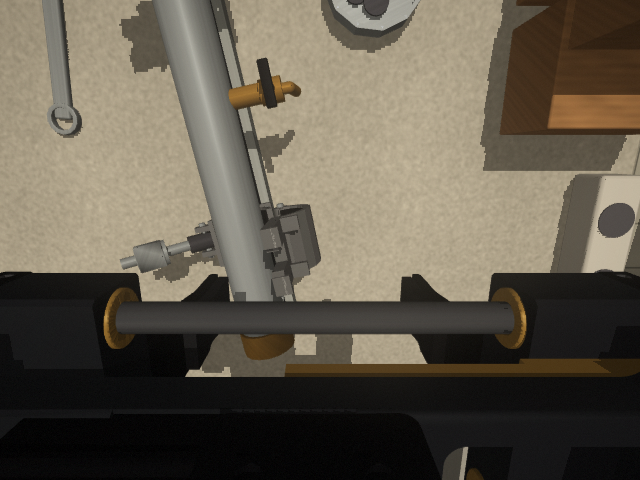

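The scene shows the open clamp at about scene (335,245), side (320,262) and wrist (250,240). Its bolt leans out towards -x. The closed clamp is at scene (450,295) and side (340,360), and the spanner and off-cut are on the bolt side. I'll zoom in with one montage.

Run:
```python
import cv2,numpy as np
def c(f,x0,y0,w,h,W,H): 
    return cv2.resize(cv2.imread('pics/'+f)[y0:y0+h,x0:x0+w],(W,H),interpolation=cv2.INTER_CUBIC)
a=c('scene0.png',280,220,100,75,400,300);b=c('scene0.png',410,250,120,90,400,300)
d=c('side0.png',270,220,120,90,400,300);e=c('wrist0.png',110,180,240,180,400,300)
cv2.imwrite('pics/m.png',np.vstack([np.hstack([a,b]),np.hstack([d,e])]))
```

```text
(no output)
```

View pics/m.png

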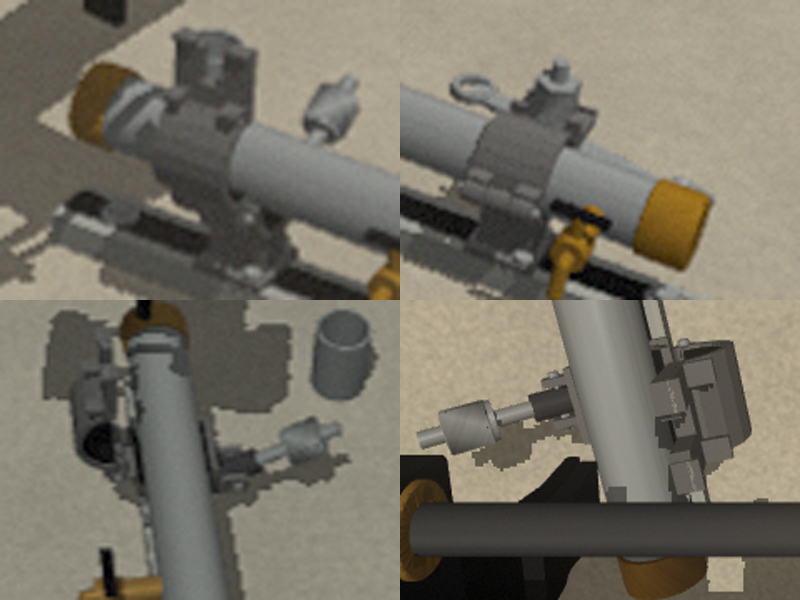

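The montage shows the open bolt's nut at scene (363,247), side (361.5,262) and wrist (152,256). The lug end is at scene (325,228)–(343,232), and the closed clamp's nut is near scene (458,275).

Run:
```python
from h import *
import pickle
S,D,W=[pickle.load(open(n+'.pkl','rb')) for n in('scene','side','wrist')]
print('nut SD',tri(S,(363,247),D,(361.5,262)),'SW',tri(S,(363,247),W,(152,256)),'DW',tri(D,(361.5,262),W,(152,256)))
print('tip',tri(S,(367.2,240),W,(122,262)),tri(D,(371.4,259),W,(122,262)))
print('endcap near', tri(S,(497,316),D,(344,408)))
im=cv2.imread('pics/wrist0.png').astype(float)
g=cv2.GaussianBlur(im,(5,5),0)
hsv=cv2.cvtColor(im.astype(np.uint8),cv2.COLOR_BGR2HSV)
for v in (10,60,120,170,230):
    d=np.abs(np.diff(g[v],axis=0)).sum(1)
    idx=[i for i in range(130,330) if d[i]>14 and d[i]==d[i-4:i+5].max()]
    print(v,idx)
```

```text
nut SD (array([ 0.49345438, -0.02065086,  0.07742909]), np.float64(0.002109618967742894)) SW (array([ 0.49783503, -0.01971776,  0.07847587]), np.float64(0.005538184477340446)) DW (array([ 0.49459221, -0.02511375,  0.0713034 ]), np.float64(0.003817809330569521))
tip (array([ 0.47489289, -0.02452334,  0.08596392]), np.float64(0.0018361940616856583)) (array([ 0.47236209, -0.02722459,  0.08246307]), np.float64(0.0026363430849874582))
endcap near (array([0.51679576, 0.32817992, 0.08685687]), np.float64(0.004322015649043847))
10 [135, 155, 216, 229, 320]
60 [169, 197, 225, 238, 256, 267]
120 [184, 214, 240, 252]
170 [197, 252, 264, 273]
230 [194, 209, 216, 259, 277, 297, 314]
```

Run:
```python
from h import *
import pickle
S,D,W=[pickle.load(open(n+'.pkl','rb')) for n in('scene','side','wrist')]
P=[onz(W,u,v,.088-(0.0)*0) for u,v in((185.5,10),(212,120),(224.5,170))]
# refine z: axis height falls 9 mm over 240mm from open clamp (y~-.02)
P=[onz(W,u,v,.089-.0375*(p[1]+.02)) for (u,v),p in zip(((185.5,10),(212,120),(224.5,170)),P)]
for p in P: print(p.round(4))
d=P[0]-P[2]; yaw=np.arctan2(-d[0],d[1]); print('yaw',np.degrees(yaw))
for n in((.495,-.021),):
    n=np.array(n); ex=np.array([np.cos(yaw),np.sin(yaw)]); ey=np.array([-ex[1],ex[0]])
    q=n-P[2][:2]; print('nut rel pipe axis x',q@ex)
    O=P[2][:2]+ey*(q@ey); print('origin',O)
O3=np.r_[O,0]; Rz=R.from_euler('z',yaw).as_matrix()
T=lambda p:O3+Rz@np.array(p)/1000
a=1.08
for nm,p in dict(nut=(-46-53*np.sin(a),0,50+53*np.cos(a)),tip=(-46-78*np.sin(a),0,50+78*np.cos(a)),cnut=(-46,240,108),ctip=(-46,240,132),chinge=(38,240,80),cend=(0,-140+500-0,21)).items(): print(nm,[np.round(proj(c,T(p)),1) for c in(S,D,W)])
for t in(1.6,1.8,2.0,2.2):
  for y in(-22,22):
    p=(38-np.cos(t)*102+np.sin(t)*10,y,80+102*np.sin(t)+10*np.cos(t)); p2=(38-np.cos(t)*102+np.sin(t)*2,y,80+102*np.sin(t)+2*np.cos(t))
    print(t,y,[np.round(proj(c,T(q)),0) for q in(p,p2) for c in(S,D,W)])
```

```text
[0.5509 0.1774 0.0817]
[0.5662 0.0968 0.0846]
[0.5743 0.0566 0.0861]
yaw 10.927164032379876
nut rel pipe axis x -0.09253854896442491
origin [ 0.58586073 -0.0034583 ]
nut [array([362.1, 247.7]), array([360.9, 263. ]), array([148.2, 254.3])]
tip [array([367.1, 239.4]), array([370.8, 258.9]), array([118.8, 262.4])]
cnut [array([455.6, 278.7]), array([358.5, 352. ]), array([ 80.7, -85.2])]
ctip [array([457.3, 268.7]), array([359.2, 345.8]), array([  54.1, -112.6])]
chinge [array([437.4, 311.3]), array([314.7, 363.2]), array([214.8, -85.5])]
cend [array([499.9, 347.6]), array([341.6, 434.8]), array([ 152. , -199.6])]
1.6 -22 [array([320., 230.]), array([296., 229.]), array([298., 293.]), array([323., 228.]), array([300., 229.]), array([285., 295.])]
1.6 22 [array([339., 236.]), array([297., 245.]), array([283., 225.]), array([341., 234.]), array([301., 244.]), array([270., 228.])]
1.8 -22 [array([315., 236.]), array([287., 231.]), array([328., 285.]), array([317., 233.]), array([290., 231.]), array([317., 288.])]
1.8 22 [array([333., 242.]), array([288., 247.]), array([315., 218.]), array([336., 239.]), array([292., 246.]), array([303., 221.])]
2.0 -22 [array([310., 243.]), array([278., 235.]), array([356., 275.]), array([312., 240.]), array([281., 233.]), array([345., 279.])]
2.0 22 [array([328., 250.]), array([279., 250.]), array([344., 210.]), array([330., 247.]), array([283., 249.]), array([333., 213.])]
2.2 -22 [array([305., 252.]), array([271., 239.]), array([377., 265.]), array([307., 248.]), array([274., 237.]), array([369., 269.])]
2.2 22 [array([323., 259.]), array([272., 255.]), array([368., 203.]), array([325., 255.]), array([275., 253.]), array([359., 205.])]
```

```bash
cat >> h.py <<'E'
O=np.array([.5859,-.0035,0]); YAW=np.radians(10.93); Rz=R.from_euler('z',YAW).as_matrix()
BASE=Rz@np.diag([1.,-1,-1])
def tool(tilt): # tilt>0: fingers point to +x (gripper body leans to -x)
    return Rz@R.from_euler('y',-tilt).as_matrix()@np.diag([1.,-1,-1])
def rows(targets,s=None):
    """targets (x,y,z mm in clamp, tilt) of TCP -> jog rows"""
    s=s or ctrl.get_state(); Q=rotm(s['tool_rot']); p=np.array(s['position'])
    for t in targets:
        d=Q.T@(O+Rz@np.array(t[:3])/1000-p)/.3
        w=R.from_matrix(Q.T@tool(t[3])).as_rotvec()/np.radians(60)
        print(t,d.round(3),w.round(3))
def where():
    s=ctrl.get_state(); q=Rz.T@(np.array(s['position'])-O)*1000
    Q=np.diag([1.,-1,-1])@0 if 0 else Rz.T@rotm(s['tool_rot'])
    print('t%.2f'%s['time'],'clamp',q.round(1),'toolz',Q[:,2].round(3),'tooly',Q[:,1].round(3),'F',(Rz.T@s['ft_force']).round(1),'w',round(s['grip_width']*87,1),'gf',round(s['grip_force'],1),'q',s['joint_positions'].round(2))
    return s
E
python3 - <<'E'
from h import *
import pickle
S,D=[pickle.load(open(n+'.pkl','rb')) for n in('scene','side')]
# offcut top rim centre in side crop (343,330-300)*.3
p=onz(D,270+343*.3,220+30*.3,.06); print('offcut',(Rz.T@(p-O)*1000).round(0))
where(); rows([(64,0,200,0),(62,0,165,0)])
print(tool(.5).round(2))
E
```

```text
offcut [-143. -115.   60.]
t0.15 clamp [ 63.2  -8.7 196.3] toolz [-0.001  0.    -1.   ] tooly [ 0.982 -0.19  -0.001] F [0.5 0.6 0.2] w 86.8 gf 0.0 q [ 0.01  0.32 -0.07  1.45  0.02  1.37 -0.06]
(64, 0, 200, 0) [ 0.029 -0.003 -0.012] [-1.000e-03  1.000e-03  1.318e+00]
(62, 0, 165, 0) [ 0.028 -0.009  0.104] [-1.000e-03  1.000e-03  1.318e+00]
[[ 0.86  0.19  0.47]
 [ 0.17 -0.98  0.09]
 [ 0.48  0.   -0.88]]
```

Emit:
jog_arm(moves=[0.03, 0, -0.012, 0, 0, 0.17, -0.63, 0.03, 0, -0.012, 0, 0, 0.34, -0.63, 0.03, 0, -0.012, 0, 0, 0.51, -0.63, 0.03, 0, -0.012, 0, 0, 0.68, -0.63, 0.03, 0, -0.012, 0, 0, 0.85, -0.63, 0.03, 0, -0.012, 0, 0, 1.0, -0.63, 0.03, 0, -0.012, 0, 0, 1.0, -0.63, 0.03, 0, -0.012, 0, 0, 1.0, -0.63], newtons=40)

```text
time: 1.15
position: [0.6499, 0.0091, 0.2005]
tool_rot: [-3.033, -0.817, 0.001]
ft_force: [0.2, 0.5, 0.5]
grip_width: 0.213
grip_force: 0.0
```

Emit:
jog_arm(moves=[0, 0, 0, 0, 0, 0.16, -0.63, 0, 0, 0, 0, 0, 0.318, -0.63, 0, 0, 0, 0, 0, 0.318, -0.63, 0, 0, 0, 0, 0, 0.318, -0.63, 0, 0, 0.04, 0, 0, 0.318, -0.63, 0, 0, 0.08, 0, 0, 0.318, -0.63, 0, 0, 0.117, 0, 0, 0.318, -0.63, 0, 0, 0.117, 0, 0, 0.318, -0.63])

```text
time: 2.15
position: [0.649, 0.0089, 0.1639]
tool_rot: [-3.127, -0.299, 0.005]
ft_force: [-0.3, -0.8, -1.2]
grip_width: 0.188
grip_force: 0.0
```

Run:
```python
from h import *
where()
s,im=grab('wrist','w1.png');_,a=grab('scene','s1.png')
w=cv2.imread('pics/w1.png');b=cv2.imread('pics/s1.png')[170:300,250:423]
cv2.imwrite('pics/m1.png',np.hstack([cv2.resize(w,(400,300)),cv2.resize(b,(400,300))]))
L=[]
for t in(1.5,1.3,1.1,.9,.7,.5,.35,.25):
    r=91; L.append((38-r*np.cos(t)+10*np.sin(t)+9.5,0,80+r*np.sin(t)+10*np.cos(t)-(3 if t>.7 else 0),0))
rows(L)
```

```text
t2.15 clamp [ 64.3   0.2 163.9] toolz [-0.003  0.    -1.   ] tooly [ 0. -1. -0.] F [-0.4 -0.7 -1.2] w 16.3 gf 0.0 q [-0.13  0.34  0.1   1.5  -0.03  1.31 -1.41]
(np.float64(51.03786451427958), 0, np.float64(168.47941579764597), 0) [-0.048  0.    -0.01 ] [ 0.  0. -0.]
(np.float64(32.79318844933448), 0, np.float64(167.35878315921042), 0) [-0.109  0.    -0.006] [ 0.  0. -0.]
(np.float64(15.13482655088682), 0, np.float64(162.6358309798464), 0) [-0.167  0.     0.01 ] [ 0.  0. -0.]
(np.float64(-1.233238016355628), 0, np.float64(154.49884845880763), 0) [-0.222  0.     0.037] [ 0.  0. -0.]
(np.float64(-15.658462170511548), 0, np.float64(146.27223141147476), 0) [-0.27   0.     0.064] [ 0.  0. -0.]
(np.float64(-27.56575774598189), 0, np.float64(132.4035496318862), 0) [-0.31   0.     0.111] [ 0.  0. -0.]
(np.float64(-34.55393879455696), 0, np.float64(120.59742760691987), 0) [-0.333  0.     0.15 ] [ 0.  0. -0.]
(np.float64(-38.19699078312343), 0, np.float64(112.20288450926805), 0) [-0.345  0.     0.178] [ 0.  0. -0.]
```

View pics/m1.png

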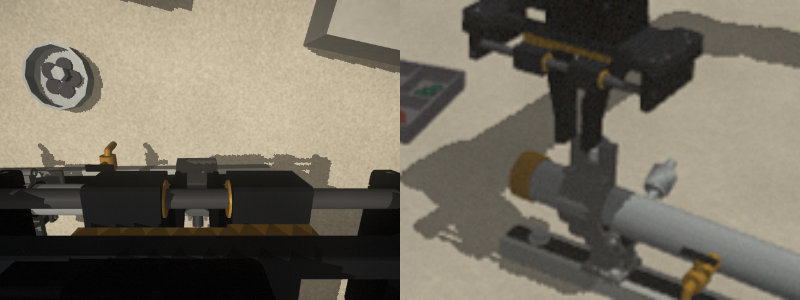

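Fingers are standing behind the upright lug, centred, free. Sweep it over.

Emit:
jog_arm(moves=[-0.025, 0, -0.01, 0, 0, 0, -0.63, -0.05, 0, -0.01, 0, 0, 0, -0.63, -0.08, 0, -0.01, 0, 0, 0, -0.63, -0.11, 0, -0.006, 0, 0, 0, -0.63, -0.14, 0, 0.0, 0, 0, 0, -0.63, -0.167, 0, 0.01, 0, 0, 0, -0.63, -0.167, 0, 0.01, 0, 0, 0, -0.63, -0.167, 0, 0.01, 0, 0, 0, -0.63])

```text
time: 3.25
position: [0.601, -0.0004, 0.1627]
tool_rot: [-3.127, -0.299, -0.001]
ft_force: [0.5, 0.5, -1.2]
grip_width: 0.186
grip_force: 0.0
```

Run:
```python
from h import *
where()
s,im=grab('scene','s2.png')
b=cv2.imread('pics/s2.png')[170:300,250:423]
cv2.imwrite('pics/m2.png',cv2.resize(b,(400,300)))
```

```text
t3.25 clamp [1.540e+01 1.000e-01 1.627e+02] toolz [ 0. -0. -1.] tooly [-0. -1.  0.] F [ 0.6  0.4 -1.2] w 16.2 gf 0.0 q [-0.13  0.23  0.1   1.63 -0.02  1.28 -1.4 ]
```

View pics/m2.png

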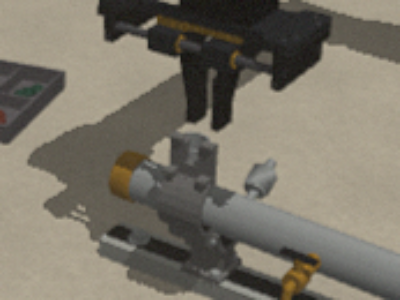

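Run:
```python
from h import *
import pickle
S,D=[pickle.load(open(n+'.pkl','rb')) for n in('scene','side')]
T=lambda p:O+Rz@np.array(p)/1000
f=lambda p:(np.array(proj(S,T(p)))-[250,170])*2.31
print('tcp',f((15.4,0,162.7)))
for t in(1.7,1.5,1.3,1.1,.9):
  print(t,[f((38-np.cos(t)*102+np.sin(t)*k,y,80+102*np.sin(t)+k*np.cos(t))).round() for y in(-22,22) for k in(2,10)])
s,im=grab('side','d2.png')
b=cv2.imread('pics/d2.png')[200:300,260:393]
s,im=grab('wrist','w2.png')
cv2.imwrite('pics/m3.png',np.hstack([cv2.resize(b,(400,300),interpolation=cv2.INTER_CUBIC),cv2.resize(cv2.imread('pics/w2.png'),(400,300))]))
```

```text
tcp [204.60295354 147.02927841]
1.7 [array([161., 139.]), array([156., 144.]), array([204., 154.]), array([199., 158.])]
1.5 [array([174., 129.]), array([169., 132.]), array([216., 143.]), array([211., 146.])]
1.3 [array([186., 123.]), array([182., 125.]), array([228., 137.]), array([223., 138.])]
1.1 [array([197., 122.]), array([193., 122.]), array([238., 135.]), array([235., 135.])]
0.9 [array([207., 125.]), array([203., 123.]), array([248., 138.]), array([244., 136.])]
```

View pics/m3.png

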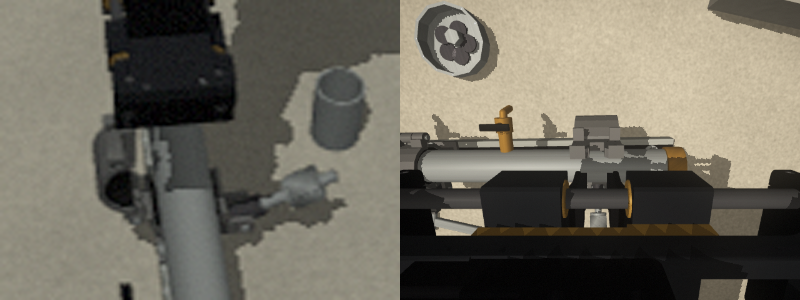

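Run:
```python
from h import *
import pickle
S=pickle.load(open('scene.pkl','rb'))
T=lambda p:O+Rz@np.array(p)/1000
f=lambda p:(np.array(proj(S,T(p)))-[250,170])*2.31
for z in(164,174,184):print([f((64.3,y,z)).round() for y in(-15,0,15)],[f((15.4,y,z)).round() for y in(-15,0,15)])
a=cv2.imread('pics/s1.png')[210:270,290:370];b=cv2.imread('pics/s2.png')[210:270,290:370];c=cv2.imread('pics/scene0.png')[210:270,290:370]
d=cv2.imread('pics/scene0.png')[150:230,270:370]
z=lambda i:cv2.resize(i,(400,300),interpolation=cv2.INTER_CUBIC)
cv2.imwrite('pics/m4.png',np.vstack([np.hstack([z(a),z(b)]),np.hstack([z(c),z(d)])]))
```

```text
[array([161., 163.]), array([175., 168.]), array([189., 173.])] [array([191., 141.]), array([205., 146.]), array([219., 150.])]
[array([161., 154.]), array([175., 159.]), array([190., 163.])] [array([191., 131.]), array([205., 136.]), array([219., 141.])]
[array([161., 144.]), array([175., 148.]), array([190., 153.])] [array([191., 122.]), array([205., 126.]), array([220., 131.])]
```

View pics/m4.png

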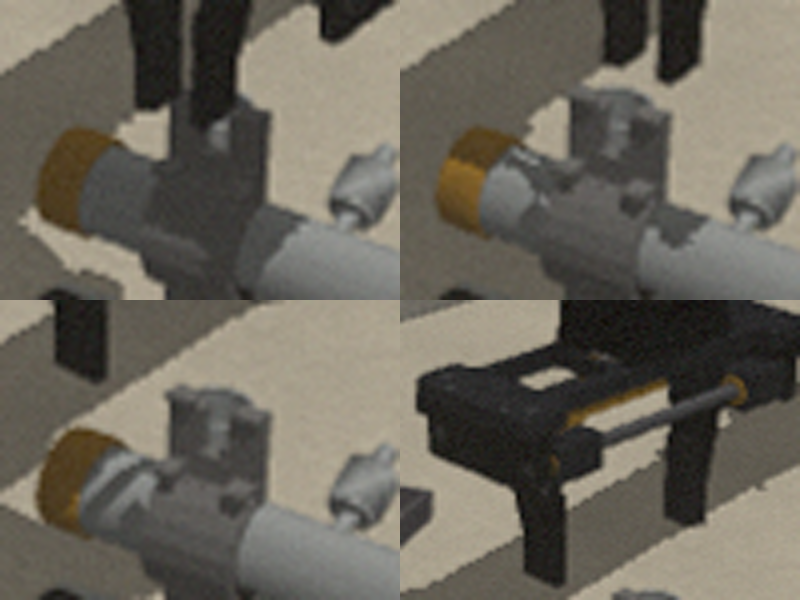

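Run:
```python
from h import *
import pickle
S=pickle.load(open('scene.pkl','rb'))
for z in(.196,.206,.215):print([np.round(proj(S,(.6495+d,0,z)),0) for d in(-.05,0.05)])
where()
im=cv2.imread('pics/w2.png')
print(np.array(ctrl.get_image('wrist')['tool_from_camera']).round(3))
```

```text
[array([340., 219.]), array([305., 236.])]
[array([340., 215.]), array([305., 232.])]
[array([340., 211.]), array([305., 228.])]
t3.40 clamp [ 15.6   0.2 162.7] toolz [ 0. -0. -1.] tooly [ 0. -1.  0.] F [-0.6 -0.1  0.5] w 15.8 gf 0.0 q [-0.13  0.23  0.1   1.63 -0.02  1.28 -1.4 ]
[[-0.     0.968  0.25   0.069]
 [ 1.     0.     0.     0.   ]
 [ 0.     0.25  -0.968 -0.187]
 [ 0.     0.     0.     1.   ]]
```

The fingertips passed over the lug: the real tips are about 19 mm short of the reported TCP. I'll go back the same way and then lower.

Emit:
jog_arm(moves=[0, 0, -0.02, 0, 0, 0, -0.63, 0.06, 0, -0.02, 0, 0, 0, -0.63, 0.12, 0, -0.02, 0, 0, 0, -0.63, 0.18, 0, -0.02, 0, 0, 0, -0.63, 0.19, 0, -0.02, 0, 0, 0, -0.63, 0.19, 0, 0.03, 0, 0, 0, -0.63, 0.19, 0, 0.06, 0, 0, 0, -0.63, 0.19, 0, 0.06, 0, 0, 0, -0.63])

```text
time: 4.45
position: [0.6554, 0.0101, 0.1431]
tool_rot: [-3.127, -0.299, 0.004]
ft_force: [-0.5, 0.1, 0.0]
grip_width: 0.184
grip_force: 0.0
```

Run:
```python
from h import *
where()
L=[]
for t in(1.5,1.3,1.1,.9,.7,.5,.35,.25):
    r=91; L.append((38-r*np.cos(t)+10*np.sin(t)+9.5,0,61+r*np.sin(t)+10*np.cos(t)-(3 if t>.6 else 0),0))
rows(L)
```

```text
t4.45 clamp [7.080e+01 1.000e-01 1.431e+02] toolz [-0.003  0.    -1.   ] tooly [-0. -1. -0.] F [-0.5  0.2  0. ] w 16.1 gf 0.0 q [-0.13  0.36  0.1   1.51 -0.04  1.28 -1.41]
(np.float64(51.03786451427958), 0, np.float64(149.47941579764597), 0) [-0.066  0.001 -0.021] [-0.     0.003 -0.   ]
(np.float64(32.79318844933448), 0, np.float64(148.35878315921042), 0) [-0.127  0.001 -0.017] [-0.     0.003 -0.   ]
(np.float64(15.13482655088682), 0, np.float64(143.6358309798464), 0) [-0.185  0.001 -0.001] [-0.     0.003 -0.   ]
(np.float64(-1.233238016355628), 0, np.float64(135.49884845880763), 0) [-0.24   0.001  0.026] [-0.     0.003 -0.   ]
(np.float64(-15.658462170511548), 0, np.float64(124.27223141147476), 0) [-0.288  0.001  0.064] [-0.     0.003 -0.   ]
(np.float64(-27.56575774598189), 0, np.float64(113.4035496318862), 0) [-0.328  0.001  0.1  ] [-0.     0.003 -0.   ]
(np.float64(-34.55393879455696), 0, np.float64(101.59742760691987), 0) [-0.351  0.001  0.139] [-0.     0.003 -0.   ]
(np.float64(-38.19699078312343), 0, np.float64(93.20288450926805), 0) [-0.363  0.001  0.167] [-0.     0.003 -0.   ]
```

Emit:
jog_arm(moves=[-0.03, 0, -0.015, 0, 0, 0, -0.63, -0.06, 0, -0.017, 0, 0, 0, -0.63, -0.08, 0, -0.017, 0, 0, 0, -0.63, -0.1, 0, -0.017, 0, 0, 0, -0.63, -0.127, 0, -0.015, 0, 0, 0, -0.63, -0.155, 0, -0.01, 0, 0, 0, -0.63, -0.185, 0, -0.001, 0, 0, 0, -0.63, -0.185, 0, -0.001, 0, 0, 0, -0.63])

```text
time: 5.45
position: [0.6009, -0.0003, 0.1443]
tool_rot: [-3.127, -0.298, 0.003]
ft_force: [0.0, -0.2, 0.7]
grip_width: 0.185
grip_force: 0.0
```

Run:
```python
from h import *
where()
s,im=grab('scene','s3.png')
cv2.imwrite('pics/m5.png',cv2.resize(cv2.imread('pics/s3.png')[170:290,270:430],(640,480),interpolation=cv2.INTER_CUBIC))
```

```text
t5.45 clamp [ 15.3   0.3 144.3] toolz [-0.002  0.    -1.   ] tooly [-0. -1. -0.] F [-0.  -0.2  0.7] w 16.1 gf 0.0 q [-0.13  0.25  0.1   1.65 -0.03  1.25 -1.4 ]
```

View pics/m5.png

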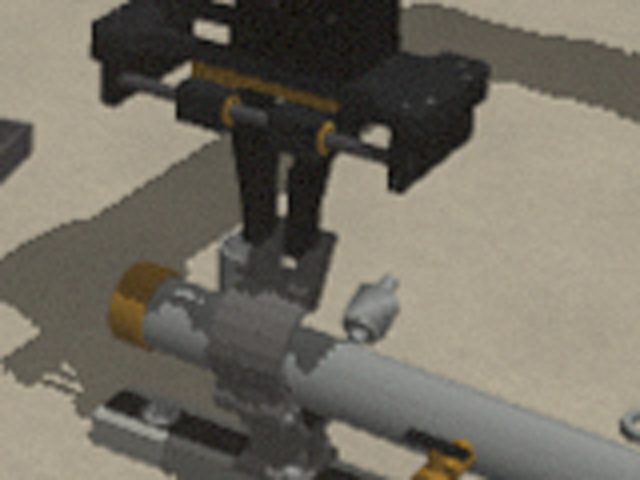

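The lug is now swung over and leaning under the fingers. I'll continue down the arc.

Emit:
jog_arm(moves=[-0.03, 0, 0.012, 0, 0, 0, -0.63, -0.055, 0, 0.027, 0, 0, 0, -0.63, -0.08, 0, 0.045, 0, 0, 0, -0.63, -0.103, 0, 0.065, 0, 0, 0, -0.63, -0.123, 0, 0.083, 0, 0, 0, -0.63, -0.143, 0, 0.103, 0, 0, 0, -0.63, -0.155, 0, 0.12, 0, 0, 0, -0.63, -0.155, 0, 0.12, 0, 0, 0, -0.63])

```text
time: 6.5
position: [0.5558, -0.0091, 0.1083]
tool_rot: [-3.127, -0.299, 0.002]
ft_force: [-0.2, 0.5, 0.0]
grip_width: 0.185
grip_force: 0.0
```

Run:
```python
from h import *
where()
```

```text
t6.50 clamp [-30.6   0.2 108.3] toolz [-0.001  0.    -1.   ] tooly [-0. -1. -0.] F [-0.1  0.5  0. ] w 16.1 gf 0.0 q [-0.12  0.18  0.1   1.8  -0.02  1.16 -1.39]
```

Emit:
jog_arm(moves=[-0.008, 0, 0.01, 0, 0, 0, -0.63, -0.016, 0, 0.02, 0, 0, 0, -0.63, -0.025, 0, 0.03, 0, 0, 0, -0.63, -0.033, 0, 0.038, 0, 0, 0, -0.63, -0.042, 0, 0.044, 0, 0, 0, -0.63, -0.048, 0, 0.05, 0, 0, 0, -0.63, -0.048, 0, 0.05, 0, 0, 0, -0.63, -0.048, 0, 0.05, 0, 0, 0, -0.63])

```text
time: 7.5
position: [0.5445, -0.0114, 0.0942]
tool_rot: [3.127, 0.3, 0.007]
ft_force: [6.1, 1.0, -3.0]
grip_width: 0.187
grip_force: 3.3
```

Run:
```python
from h import *
where()
```

```text
t7.50 clamp [-42.1   0.1  94.2] toolz [ 0.005 -0.001 -1.   ] tooly [ 0.    -1.     0.001] F [ 6.2 -0.2 -3. ] w 16.3 gf 3.3 q [-0.12  0.17  0.1   1.85 -0.02  1.12 -1.39]
```

Run:
```python
from h import *
z=lambda f,x,y,w,h,W,H:cv2.resize(cv2.imread('pics/'+f)[y:y+h,x:x+w],(W,H),interpolation=cv2.INTER_CUBIC)
for n in('scene','side','wrist'): grab(n,n[:2]+'9.png')
a=z('sc9.png',290,190,100,75,800,600)[:, :]
A=z('sc9.png',300,190,80,60,480,360);B=z('si9.png',280,200,100,75,320,240);C=z('wr9.png',120,160,400,320,320,240)
out=np.zeros((600,800,3),np.uint8);out[:360,:480]=A;out[:240,480:]=B;out[240:480,480:]=C
D=z('sc9.png',270,140,140,70,480,240);out[360:,:480]=D
cv2.imwrite('pics/m6.png',out)
```

```text
(no output)
```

View pics/m6.png

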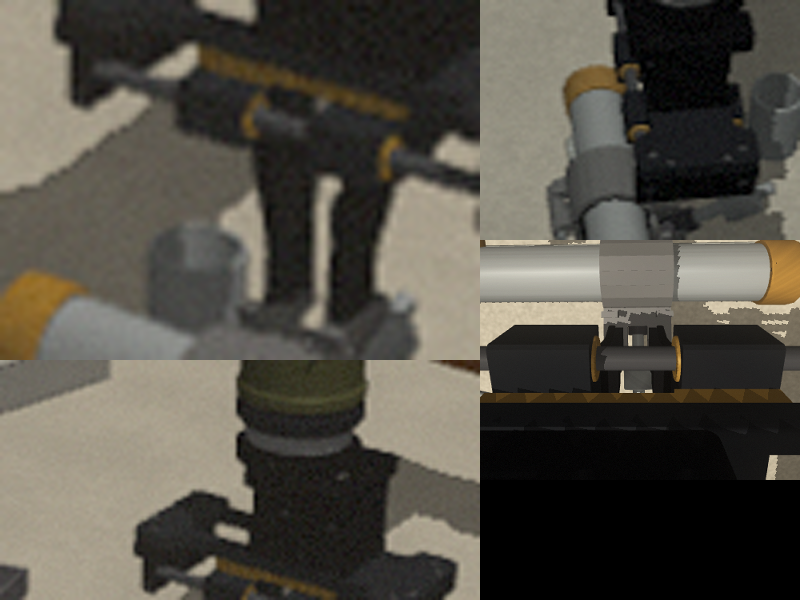

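The cap is over the pipe, with the fingertips on the lug's upper face and leaning on the lip. I'll back off a little in x, then press down.

Emit:
jog_arm(moves=[0.007, 0, 0, 0, 0, 0, -0.63, 0.014, 0, 0, 0, 0, 0, -0.63, 0.014, 0, 0.0, 0, 0, 0, -0.63, 0.014, 0, 0.003, 0, 0, 0, -0.63, 0.013, 0, 0.006, 0, 0, 0, -0.63, 0.012, 0, 0.01, 0, 0, 0, -0.63, 0.012, 0, 0.01, 0, 0, 0, -0.63, 0.012, 0, 0.01, 0, 0, 0, -0.63])

```text
time: 8.65
position: [0.5459, -0.0111, 0.0909]
tool_rot: [3.127, 0.299, -0.0]
ft_force: [-0.0, 0.3, -0.1]
grip_width: 0.19
grip_force: 0.1
```

Run:
```python
from h import *
where()
```

```text
t8.65 clamp [-40.7   0.1  90.9] toolz [-0. -0. -1.] tooly [-0. -1.  0.] F [ 0.   0.3 -0.1] w 16.5 gf 0.1 q [-0.12  0.18  0.1   1.85 -0.02  1.12 -1.39]
```

Emit:
jog_arm(moves=[0, 0, 0.003, 0, 0, 0, -0.63, 0, 0, 0.006, 0, 0, 0, -0.63, 0, 0, 0.009, 0, 0, 0, -0.63, 0, 0, 0.012, 0, 0, 0, -0.63, 0, 0, 0.015, 0, 0, 0, -0.63, 0, 0, 0.017, 0, 0, 0, -0.63, 0, 0, 0.017, 0, 0, 0, -0.63, 0, 0, 0.017, 0, 0, 0, -0.63])

```text
time: 9.65
position: [0.5459, -0.0112, 0.0867]
tool_rot: [3.127, 0.299, -0.0]
ft_force: [-2.3, 0.1, 6.0]
grip_width: 0.182
grip_force: 2.8
```

Emit:
jog_arm(moves=[-0.001, 0, 0.002, 0, 0, 0, -0.63, -0.003, 0, 0.004, 0, 0, 0, -0.63, -0.005, 0, 0.006, 0, 0, 0, -0.63, -0.007, 0, 0.008, 0, 0, 0, -0.63, -0.008, 0, 0.01, 0, 0, 0, -0.63, -0.009, 0, 0.012, 0, 0, 0, -0.63, -0.01, 0, 0.012, 0, 0, 0, -0.63, -0.01, 0, 0.012, 0, 0, 0, -0.63])

```text
time: 10.65
position: [0.5455, -0.0113, 0.0853]
tool_rot: [-3.127, -0.299, -0.009]
ft_force: [-1.6, 0.4, 13.3]
grip_width: 0.184
grip_force: 6.1
```

Emit:
jog_arm(moves=[-0.001, 0, 0.002, 0, 0, 0, -0.63, -0.002, 0, 0.003, 0, 0, 0, -0.63, -0.003, 0, 0.005, 0, 0, 0, -0.63, -0.004, 0, 0.006, 0, 0, 0, -0.63, -0.005, 0, 0.008, 0, 0, 0, -0.63, -0.005, 0, 0.009, 0, 0, 0, -0.63, -0.005, 0, 0.009, 0, 0, 0, -0.63, -0.005, 0, 0.009, 0, 0, 0, -0.63])

```text
time: 11.65
position: [0.5446, -0.0116, 0.0826]
tool_rot: [3.127, 0.299, 0.01]
ft_force: [0.9, 0.7, 11.6]
grip_width: 0.184
grip_force: 5.9
```

Emit:
jog_arm(moves=[-0.001, 0, 0.002, 0, 0, 0, -0.63, -0.002, 0, 0.004, 0, 0, 0, -0.63, -0.003, 0, 0.006, 0, 0, 0, -0.63, -0.004, 0, 0.008, 0, 0, 0, -0.63, -0.005, 0, 0.01, 0, 0, 0, -0.63, -0.006, 0, 0.012, 0, 0, 0, -0.63, -0.006, 0, 0.012, 0, 0, 0, -0.63, -0.006, 0, 0.012, 0, 0, 0, -0.63])

```text
time: 12.65
position: [0.5436, -0.012, 0.0791]
tool_rot: [3.127, 0.299, 0.013]
ft_force: [1.6, 1.4, 10.4]
grip_width: 0.185
grip_force: 5.4
```

Run:
```python
from h import *
where()
```

```text
t12.65 clamp [-43.1  -0.3  79.1] toolz [ 0.008 -0.001 -1.   ] tooly [-0.    -1.     0.001] F [ 1.8  1.1 10.4] w 16.1 gf 5.4 q [-0.12  0.18  0.1   1.87 -0.02  1.08 -1.39]
```

Emit:
jog_arm(moves=[-0.001, 0, 0.001, 0, 0, 0, -0.63, -0.002, 0, 0.002, 0, 0, 0, -0.63, -0.003, 0, 0.003, 0, 0, 0, -0.63, -0.004, 0, 0.004, 0, 0, 0, -0.63, -0.005, 0, 0.005, 0, 0, 0, -0.63, -0.006, 0, 0.006, 0, 0, 0, -0.63, -0.006, 0, 0.007, 0, 0, 0, -0.63, -0.006, 0, 0.007, 0, 0, 0, -0.63])

```text
time: 13.65
position: [0.5432, -0.0121, 0.0774]
tool_rot: [3.127, 0.299, 0.017]
ft_force: [4.8, 1.6, 9.9]
grip_width: 0.181
grip_force: 5.3
```

Emit:
jog_arm(moves=[-0.001, 0, 0.001, 0, 0, 0, -0.63, -0.001, 0, 0.002, 0, 0, 0, -0.63, -0.002, 0, 0.003, 0, 0, 0, -0.63, -0.003, 0, 0.004, 0, 0, 0, -0.63, -0.004, 0, 0.005, 0, 0, 0, -0.63, -0.004, 0, 0.006, 0, 0, 0, -0.63, -0.004, 0, 0.006, 0, 0, 0, -0.63, -0.004, 0, 0.006, 0, 0, 0, -0.63])

```text
time: 14.65
position: [0.5427, -0.0122, 0.0758]
tool_rot: [3.127, 0.299, 0.02]
ft_force: [4.5, -0.2, 9.5]
grip_width: 0.185
grip_force: 5.0
```

Emit:
jog_arm(moves=[0.001, 0, 0.001, 0, 0, 0, -0.63, 0.002, 0, 0.002, 0, 0, 0, -0.63, 0.002, 0, 0.003, 0, 0, 0, -0.63, 0.002, 0, 0.004, 0, 0, 0, -0.63, 0.002, 0, 0.005, 0, 0, 0, -0.63, 0.002, 0, 0.006, 0, 0, 0, -0.63, 0.002, 0, 0.007, 0, 0, 0, -0.63, 0.002, 0, 0.007, 0, 0, 0, -0.63])

```text
time: 15.65
position: [0.5422, -0.0123, 0.0733]
tool_rot: [3.127, 0.299, 0.016]
ft_force: [3.1, -0.5, 9.6]
grip_width: 0.183
grip_force: 5.1
```

Run:
```python
from h import *
where()
```

```text
t15.65 clamp [-44.5  -0.4  73.3] toolz [ 0.01  -0.001 -1.   ] tooly [ 0.    -1.     0.001] F [ 3.  -1.1  9.6] w 15.9 gf 5.1 q [-0.12  0.18  0.1   1.88 -0.02  1.07 -1.39]
```

Emit:
jog_arm(moves=[0, 0, 0.001, 0, 0, 0, -0.63, 0, 0, 0.002, 0, 0, 0, -0.63, 0, 0, 0.003, 0, 0, 0, -0.63, 0, 0, 0.004, 0, 0, 0, -0.63, 0, 0, 0.005, 0, 0, 0, -0.63, 0, 0, 0.005, 0, 0, 0, -0.63, 0, 0, 0.005, 0, 0, 0, -0.63, 0, 0, 0.005, 0, 0, 0, -0.63])

```text
time: 16.65
position: [0.542, -0.0124, 0.0717]
tool_rot: [3.127, 0.299, 0.015]
ft_force: [3.3, 0.6, 10.1]
grip_width: 0.186
grip_force: 5.1
```

Emit:
jog_arm(moves=[0, 0, 0.001, 0, 0, 0, -0.63, 0, 0, 0.002, 0, 0, 0, -0.63, 0, 0, 0.003, 0, 0, 0, -0.63, 0, 0, 0.004, 0, 0, 0, -0.63, 0, 0, 0.005, 0, 0, 0, -0.63, 0, 0, 0.005, 0, 0, 0, -0.63, 0, 0, 0.005, 0, 0, 0, -0.63, 0, 0, 0.005, 0, 0, 0, -0.63])

```text
time: 17.65
position: [0.5417, -0.0125, 0.0701]
tool_rot: [3.127, 0.299, 0.014]
ft_force: [2.1, -0.1, 9.7]
grip_width: 0.186
grip_force: 5.1
```

Emit:
jog_arm(moves=[0, 0, 0.001, 0, 0, 0, -0.63, 0, 0, 0.002, 0, 0, 0, -0.63, 0, 0, 0.003, 0, 0, 0, -0.63, 0, 0, 0.004, 0, 0, 0, -0.63, 0, 0, 0.005, 0, 0, 0, -0.63, 0, 0, 0.005, 0, 0, 0, -0.63, 0, 0, 0.005, 0, 0, 0, -0.63, 0, 0, 0.005, 0, 0, 0, -0.63])

```text
time: 18.65
position: [0.5416, -0.0125, 0.0691]
tool_rot: [3.127, 0.299, 0.014]
ft_force: [1.4, 0.3, 13.5]
grip_width: 0.186
grip_force: 6.7
```

The force is climbing, so the bed is found. Press slightly further.

Emit:
jog_arm(moves=[0, 0, 0.001, 0, 0, 0, -0.63, 0, 0, 0.002, 0, 0, 0, -0.63, 0, 0, 0.002, 0, 0, 0, -0.63, 0, 0, 0.002, 0, 0, 0, -0.63, 0, 0, 0.002, 0, 0, 0, -0.63, 0, 0, 0.002, 0, 0, 0, -0.63, 0, 0, 0.002, 0, 0, 0, -0.63, 0, 0, 0.002, 0, 0, 0, -0.63])

```text
time: 19.65
position: [0.5416, -0.0125, 0.0689]
tool_rot: [3.127, 0.299, 0.014]
ft_force: [-0.1, -0.4, 16.1]
grip_width: 0.187
grip_force: 7.9
```

Run:
```python
from h import *
where()
```

```text
t19.65 clamp [-45.2  -0.4  68.9] toolz [ 0.009 -0.001 -1.   ] tooly [-0.    -1.     0.001] F [-0.2 -0.4 16.1] w 16.3 gf 7.9 q [-0.12  0.19  0.1   1.89 -0.02  1.06 -1.39]
```

Emit:
jog_arm(moves=[0, 0, 0.001, 0, 0, 0, -0.63, 0, 0, 0.001, 0, 0, 0, -0.63, 0, 0, 0.001, 0, 0, 0, -0.63, 0, 0, 0.001, 0, 0, 0, -0.63, 0, 0, 0.001, 0, 0, 0, -0.63, 0, 0, -0.01, 0, 0, 0, -0.63, 0, 0, -0.1, 0, 0, 0, -0.63, 0, 0, -0.15, 0, 0, 0, 0.03])

```text
time: 20.65
position: [0.5379, -0.0127, 0.1107]
tool_rot: [3.127, 0.299, 0.002]
ft_force: [-0.1, -0.3, -0.3]
grip_width: 0.236
grip_force: 0.0
```

Run:
```python
from h import *
import pickle
from scipy.optimize import least_squares
S,D,W=[pickle.load(open(n+'.pkl','rb')) for n in('scene','side','wrist')]
ob=[(S,(363,247),53),(D,(361.5,262),53),(W,(152,256),53),(S,(367.2,240),78),(D,(371.4,259),78),(W,(122,262),78)]
def P(q,r): return O+Rz@np.array([q[0]-r*np.sin(q[2]),q[1],50+r*np.cos(q[2])])/1000
f=lambda q:np.concatenate([np.array(proj(c,P(q,r)))-p for c,p,r in ob])
r=least_squares(f,[-46,0,1.08]); q=r.x; print(q,r.fun.round(1),'nut',q[0]-53*np.sin(q[2]),50+53*np.cos(q[2]))
where()
n=np.array([q[0]-53*np.sin(q[2]),q[1],50+53*np.cos(q[2])]); tl=.68;u=np.array([np.sin(tl),0,-np.cos(tl)])
rows([(*(n+u*k).round(1),tl) for k in(-30,0,20,31)])
```

```text
[-44.13826338  -1.54533473   1.12376894] [-1.7  1.4 -1.2  1.  -1.4 -0.8 -0.9  0.4 -1.   0.2 -0.4  0.9] nut -91.93027697439081 72.91120766545959
t20.65 clamp [-4.890e+01  1.000e-01  1.107e+02] toolz [ 0.001 -0.    -1.   ] tooly [-0. -1.  0.] F [-0.2 -0.2 -0.3] w 20.5 gf 0.0 q [-0.12  0.14  0.1   1.85 -0.02  1.15 -1.39]
(np.float64(-110.8), np.float64(-1.5), np.float64(96.2), 0.68) [-0.206  0.005  0.048] [ 0.     0.648 -0.   ]
(np.float64(-91.9), np.float64(-1.5), np.float64(72.9), 0.68) [-0.143  0.005  0.126] [ 0.     0.648 -0.   ]
(np.float64(-79.4), np.float64(-1.5), np.float64(57.4), 0.68) [-0.102  0.005  0.178] [ 0.     0.648 -0.   ]
(np.float64(-72.4), np.float64(-1.5), np.float64(48.8), 0.68) [-0.078  0.005  0.206] [ 0.     0.648 -0.   ]
```

Emit:
jog_arm(moves=[-0.05, 0.003, -0.05, 0, 0.1, 0, 0.03, -0.1, 0.003, -0.05, 0, 0.25, 0, 0.03, -0.15, 0.003, -0.03, 0, 0.4, 0, 0.03, -0.2, 0.003, 0.0, 0, 0.55, 0, 0.03, -0.206, 0.003, 0.045, 0, 0.648, 0, 0.03, -0.206, 0.003, 0.045, 0, 0.648, 0, 0.03, -0.206, 0.003, 0.045, 0, 0.648, 0, 0.03, -0.206, 0.003, 0.045, 0, 0.648, 0, 0.03])

```text
time: 21.65
position: [0.5095, -0.0368, 0.0975]
tool_rot: [-2.892, -0.281, -0.977]
ft_force: [1.3, -0.3, 0.1]
grip_width: 0.516
grip_force: 0.0
```

Run:
```python
from h import *
s=where()
S,im=grab('wrist','w10.png'); c=cam(S,im)
tl=.68;u=np.array([np.sin(tl),0,-np.cos(tl)]); n=np.array([-92.5,-1,73.5])
rows([(*(n+u*k).round(1),tl) for k in(0,20,31)])
f=lambda p:np.round(proj(c,O+Rz@np.array(p)/1000),0)
print('nut',f(n),'tip',f((-114.5,-1,86)),'offcut',f((-143,-115,60)),'closed nut',f((-46,240,108)),'pipe edge',f((21,-60,80)))
im=cv2.imread('pics/w10.png'); hsv=cv2.cvtColor(im,cv2.COLOR_BGR2HSV)
u0,v0=f(n).astype(int)
# scan row brightness/saturation around predicted nut
for dv in(-20,-10,0,10,20):
    v=v0+dv
    if 0<=v<480: print(v,[tuple(hsv[v,x,1:]) for x in range(max(0,u0-60),min(639,u0+60),8)])
```

```text
t21.65 clamp [-81.3 -18.2  97.5] toolz [ 0.607  0.015 -0.794] tooly [ 0.007 -1.    -0.013] F [ 1.2 -0.5  0.1] w 44.9 gf 0.0 q [ 0.65 -0.3  -0.39  2.45 -0.86  0.52 -0.46]
(np.float64(-92.5), np.float64(-1.0), np.float64(73.5), 0.68) [-0.078 -0.054  0.041] [-0.016  0.026 -0.001]
(np.float64(-79.9), np.float64(-1.0), np.float64(57.9), 0.68) [-0.077 -0.053  0.108] [-0.016  0.026 -0.001]
(np.float64(-73.0), np.float64(-1.0), np.float64(49.4), 0.68) [-0.076 -0.052  0.145] [-0.016  0.026 -0.001]
nut [287. 307.] tip [284. 341.] offcut [475. 396.] closed nut [-116.  216.] pipe edge [372. 153.]
287 [(np.uint8(49), np.uint8(215)), (np.uint8(47), np.uint8(216)), (np.uint8(48), np.uint8(218)), (np.uint8(33), np.uint8(31)), (np.uint8(35), np.uint8(36)), (np.uint8(46), np.uint8(33)), (np.uint8(19), np.uint8(118)), (np.uint8(18), np.uint8(156)), (np.uint8(19), np.uint8(150)), (np.uint8(17), np.uint8(146)), (np.uint8(17), np.uint8(136)), (np.uint8(55), np.uint8(120)), (np.uint8(53), np.uint8(121)), (np.uint8(59), np.uint8(126)), (np.uint8(58), np.uint8(128))]
297 [(np.uint8(49), np.uint8(213)), (np.u
[... 1089 characters left out ...]
91)), (np.uint8(20), np.uint8(90)), (np.uint8(20), np.uint8(90)), (np.uint8(25), np.uint8(91)), (np.uint8(22), np.uint8(91)), (np.uint8(23), np.uint8(90)), (np.uint8(22), np.uint8(91)), (np.uint8(23), np.uint8(90)), (np.uint8(20), np.uint8(89))]
327 [(np.uint8(25), np.uint8(72)), (np.uint8(24), np.uint8(73)), (np.uint8(24), np.uint8(73)), (np.uint8(24), np.uint8(74)), (np.uint8(21), np.uint8(74)), (np.uint8(24), np.uint8(74)), (np.uint8(21), np.uint8(74)), (np.uint8(21), np.uint8(74)), (np.uint8(27), np.uint8(76)), (np.uint8(27), np.uint8(76)), (np.uint8(27), np.uint8(76)), (np.uint8(23), np.uint8(76)), (np.uint8(23), np.uint8(76)), (np.uint8(26), np.uint8(77)), (np.uint8(23), np.uint8(76))]
```

Tilt 0.68 is past the arm's reach. I'll use a nearly vertical grasp with tilt 0.15.

Run:
```python
from h import *
where(); rows([(-95,-1,115,.15)])
```

```text
t21.70 clamp [-81.2 -17.4  97.4] toolz [ 0.607  0.016 -0.795] tooly [ 0.009 -1.    -0.013] F [-1.4 -0.3  0.3] w 44.7 gf 0.0 q [ 0.65 -0.3  -0.38  2.45 -0.86  0.52 -0.46]
(-95, -1, 115, 0.15) [-0.001 -0.056 -0.074] [-0.015 -0.48   0.003]
```

Emit:
jog_arm(moves=[0, -0.03, -0.05, 0, -0.1, 0, 0.03, 0, -0.056, -0.074, 0, -0.25, 0, 0.03, 0, -0.056, -0.074, 0, -0.4, 0, 0.03, 0, -0.056, -0.074, -0.015, -0.48, 0, 0.03, 0, -0.056, -0.074, -0.015, -0.48, 0, 0.03, 0, -0.056, -0.074, -0.015, -0.48, 0, 0.03, 0, -0.056, -0.074, -0.015, -0.48, 0, 0.03, 0, -0.056, -0.074, -0.015, -0.48, 0, 0.03])

```text
time: 22.7
position: [0.4927, -0.0224, 0.1155]
tool_rot: [-3.105, -0.303, -0.235]
ft_force: [0.1, 0.5, -0.7]
grip_width: 0.514
grip_force: 0.0
```

Run:
```python
from h import *
where(); 
rows([(-92.5,-1,73.5,.15),(-88,-1,43,.15)])
```

```text
t22.70 clamp [-95.1  -0.9 115.5] toolz [ 0.15  -0.001 -0.989] tooly [ 0.003 -1.     0.002] F [ 0.2  0.5 -0.7] w 44.8 gf 0.0 q [ 0.61 -0.06 -0.57  2.05 -0.08  1.   -1.3 ]
(-92.5, -1, 73.5, 0.15) [-0.012  0.     0.14 ] [ 0.001 -0.001  0.003]
(-88, -1, 43, 0.15) [-0.013 -0.     0.243] [ 0.001 -0.001  0.003]
```

Emit:
jog_arm(moves=[-0.003, 0, 0.04, 0, 0, 0, 0.03, -0.006, 0, 0.09, 0, 0, 0, 0.03, -0.01, 0, 0.14, 0, 0, 0, 0.03, -0.013, 0, 0.18, 0, 0, 0, 0.03, -0.013, 0, 0.215, 0, 0, 0, 0.03, -0.013, 0, 0.243, 0, 0, 0, 0.03, -0.013, 0, 0.243, 0, 0, 0, 0.03, -0.013, 0, 0.243, 0, 0, 0, 0.03])

```text
time: 23.7
position: [0.5007, -0.0206, 0.0433]
tool_rot: [-3.104, -0.304, -0.235]
ft_force: [1.2, -0.1, 0.6]
grip_width: 0.518
grip_force: 0.0
```

Run:
```python
from h import *
where()
```

```text
t23.70 clamp [-87.   -0.7  43.3] toolz [ 0.151 -0.001 -0.989] tooly [ 0.004 -1.     0.001] F [ 1.1 -0.3  0.6] w 45.1 gf 0.0 q [ 0.59  0.06 -0.59  2.11  0.01  0.84 -1.37]
```

Free of contact. Close on the nut.

Emit:
jog_arm(moves=[0, 0, 0, 0, 0, 0, -0.6, 0, 0, 0, 0, 0, 0, -0.6, 0, 0, 0, 0, 0, 0, -0.6, 0, 0, 0, 0, 0, 0, -0.6, 0, 0, 0, 0, 0, 0, -0.6, 0, 0, 0, 0, 0, 0, -0.6, 0, 0, 0, 0, 0, 0, -0.6, 0, 0, 0, 0, 0, 0, -0.6], newtons=30)

```text
time: 24.7
position: [0.5005, -0.0214, 0.0432]
tool_rot: [-3.105, -0.303, -0.235]
ft_force: [-1.9, -5.9, 3.6]
grip_width: 0.273
grip_force: 30.0
```

Run:
```python
from h import *
where()
a=1.09
d=[(-87-k*np.sin(a),-.7,43.3+k*np.cos(a),.15) for k in(5,10,15,20)]
rows(d)
```

```text
t24.70 clamp [-87.3  -1.4  43.2] toolz [ 0.15  -0.001 -0.989] tooly [ 0.004 -1.     0.002] F [-3.  -5.5  3.6] w 23.7 gf 30.0 q [ 0.59  0.06 -0.59  2.11  0.01  0.84 -1.37]
(np.float64(-91.43313457224744), -0.7, np.float64(45.6124268343765), 0.15) [-0.013 -0.002 -0.01 ] [ 0.001 -0.001  0.004]
(np.float64(-95.86626914449488), -0.7, np.float64(47.924853668753), 0.15) [-0.026 -0.002 -0.02 ] [ 0.001 -0.001  0.004]
(np.float64(-100.2994037167423), -0.7, np.float64(50.23728050312951), 0.15) [-0.039 -0.002 -0.03 ] [ 0.001 -0.001  0.004]
(np.float64(-104.73253828898974), -0.7, np.float64(52.549707337506014), 0.15) [-0.053 -0.002 -0.04 ] [ 0.001 -0.001  0.004]
```

The grip is on the flats at 24 mm. Draw it along the axis.

Emit:
jog_arm(moves=[0, 0.002, 0, 0, 0, 0, -0.6, -0.006, 0.002, -0.005, 0, 0, 0, -0.6, -0.013, 0.002, -0.01, 0, 0, 0, -0.6, -0.02, 0.002, -0.015, 0, 0, 0, -0.6, -0.026, 0.002, -0.02, 0, 0, 0, -0.6, -0.033, 0.002, -0.025, 0, 0, 0, -0.6, -0.033, 0.002, -0.025, 0, 0, 0, -0.6, -0.033, 0.002, -0.025, 0, 0, 0, -0.6], newtons=45)

```text
time: 25.7
position: [0.4907, -0.0233, 0.0484]
tool_rot: [-3.104, -0.303, -0.238]
ft_force: [6.0, -5.3, -7.9]
grip_width: 0.271
grip_force: 45.0
```

Run:
```python
from h import *
where()
```

```text
t25.70 clamp [-97.3  -1.4  48.4] toolz [ 0.153 -0.001 -0.988] tooly [ 0.004 -1.     0.001] F [ 4.9 -6.4 -7.9] w 23.6 gf 45.0 q [ 0.6   0.03 -0.59  2.12 -0.02  0.85 -1.34]
```

```bash
cat >> h.py <<'E'
def tcp(a,d,tl,y=-1.4,k=31.3,l=1.25):
    Rr=53+d; n=np.array([-46-Rr*np.sin(a),y,50+Rr*np.cos(a)])
    p=n+k*np.array([np.sin(tl),0,-np.cos(tl)])+l*np.array([np.cos(tl),0,np.sin(tl)])
    return (*p.round(1),round(tl,3))
E
python3 - <<'E'
from h import *
rows([tcp(1.09,11.3,.15),tcp(1.09,18.5,.15)]+[tcp(a,18.5,.15-.65*(1.09-a)/1.09) for a in(.95,.8,.65,.5,.35)])
E
```

```text
(np.float64(-97.1), np.float64(-1.4), np.float64(49.0), 0.15) [ 0.001 -0.    -0.002] [ 0.001 -0.003  0.004]
(np.float64(-103.5), np.float64(-1.4), np.float64(52.3), 0.15) [-0.019 -0.    -0.016] [ 0.001 -0.003  0.004]
(np.float64(-100.8), np.float64(-1.4), np.float64(60.4), 0.067) [-0.006 -0.    -0.041] [ 0.001 -0.082  0.004]
(np.float64(-96.8), np.float64(-1.4), np.float64(68.5), -0.023) [ 0.012 -0.    -0.066] [ 0.001 -0.168  0.004]
(np.float64(-91.5), np.float64(-1.4), np.float64(75.7), -0.112) [ 0.033  0.    -0.087] [ 0.001 -0.253  0.004]
(np.float64(-85.3), np.float64(-1.4), np.float64(81.8), -0.202) [ 0.056  0.    -0.104] [ 0.001 -0.339  0.004]
(np.float64(-78.3), np.float64(-1.4), np.float64(86.8), -0.291) [ 0.082  0.    -0.117] [ 0.001 -0.424  0.004]
```

Emit:
jog_arm(moves=[-0.007, 0, -0.006, 0, 0, 0, -0.6, -0.014, 0, -0.012, 0, 0, 0, -0.6, -0.02, 0, -0.017, 0, 0, 0, -0.6, -0.02, 0, -0.017, 0, 0, 0, -0.6, -0.013, 0, -0.03, 0, -0.04, 0, -0.6, -0.006, 0, -0.042, 0, -0.08, 0, -0.6, -0.006, 0, -0.042, 0, -0.08, 0, -0.6, -0.006, 0, -0.042, 0, -0.08, 0, -0.6])

```text
time: 26.7
position: [0.486, -0.0242, 0.0593]
tool_rot: [-3.119, -0.305, -0.104]
ft_force: [6.6, -4.1, -11.2]
grip_width: 0.273
grip_force: 45.0
```

```bash
cat >> h.py <<'E'
def ax(a):
    s=ctrl.get_state();F=Rz.T@s['ft_force']
    print('axial in',round(F[0]*np.sin(a)-F[2]*np.cos(a),1),'tangential(+ = resists swing-in is -)',round(F[0]*np.cos(a)+F[2]*np.sin(a),1),'y',round(F[1],1))
E
python3 - <<'E'
from h import *
where();ax(.95)
rows([tcp(a,18.5,.15-.65*(1.09-a)/1.09) for a in(.95,.85,.75,.65,.55,.45,.35)])
E
```

```text
t26.70 clamp [-102.    -1.4   59.3] toolz [ 0.067 -0.    -0.998] tooly [ 0.004 -1.     0.   ] F [  5.7  -5.3 -11.2] w 23.7 gf 45.0 q [ 0.59  0.07 -0.59  2.05  0.03  0.97 -1.4 ]
axial in 11.2 tangential(+ = resists swing-in is -) -5.8 y -5.3
(np.float64(-100.8), np.float64(-1.4), np.float64(60.4), 0.067) [ 0.004  0.    -0.004] [0.    0.    0.004]
(np.float64(-98.3), np.float64(-1.4), np.float64(65.9), 0.007) [ 0.014  0.    -0.021] [ 0.    -0.057  0.004]
(np.float64(-95.1), np.float64(-1.4), np.float64(71.0), -0.053) [ 0.026  0.    -0.037] [ 0.    -0.114  0.004]
(np.float64(-91.5), np.float64(-1.4), np.float64(75.7), -0.112) [ 0.039  0.    -0.052] [ 0.001 -0.171  0.004]
(np.float64(-87.5), np.float64(-1.4), np.float64(79.9), -0.172) [ 0.053  0.    -0.065] [ 0.001 -0.228  0.004]
(np.float64(-83.1), np.float64(-1.4), np.float64(83.6), -0.232) [ 0.068  0.    -0.077] [ 0.001 -0.285  0.004]
(np.float64(-78.3), np.float64(-1.4), np.float64(86.8), -0.291) [ 0.085  0.    -0.086] [ 0.001 -0.342  0.004]
```

Emit:
jog_arm(moves=[0.007, 0, -0.01, 0, -0.03, 0, -0.6, 0.014, 0, -0.02, 0, -0.057, 0, -0.6, 0.02, 0, -0.029, 0, -0.085, 0, -0.6, 0.027, 0, -0.037, 0, -0.114, 0, -0.6, 0.033, 0, -0.044, 0, -0.142, 0, -0.6, 0.04, 0, -0.051, 0, -0.171, 0, -0.6, 0.047, 0, -0.058, 0, -0.2, 0, -0.6, 0.054, 0, -0.064, 0, -0.228, 0, -0.6])

```text
time: 27.7
position: [0.4971, -0.022, 0.0777]
tool_rot: [3.097, 0.303, -0.28]
ft_force: [-0.8, -3.9, -13.8]
grip_width: 0.272
grip_force: 45.0
```

Run:
```python
from h import *
where();ax(.55)
rows([tcp(a,18.5,.15-.65*(1.09-a)/1.09) for a in(.55,.45,.35,.25,.15,.05,0)])
```

```text
t27.70 clamp [-90.7  -1.3  77.7] toolz [-0.18  -0.001 -0.984] tooly [ 0.004 -1.    -0.   ] F [ -1.5  -3.7 -13.8] w 23.6 gf 45.0 q [ 0.48  0.3  -0.59  1.79  0.19  1.29 -1.55]
axial in 11.0 tangential(+ = resists swing-in is -) -8.5 y -3.7
(np.float64(-87.5), np.float64(-1.4), np.float64(79.9), -0.172) [ 0.009  0.    -0.009] [0.001 0.008 0.004]
(np.float64(-83.1), np.float64(-1.4), np.float64(83.6), -0.232) [ 0.021  0.    -0.024] [ 0.001 -0.049  0.004]
(np.float64(-78.3), np.float64(-1.4), np.float64(86.8), -0.291) [ 0.035  0.    -0.037] [ 0.001 -0.105  0.004]
(np.float64(-73.3), np.float64(-1.4), np.float64(89.5), -0.351) [ 0.05   0.    -0.049] [ 0.001 -0.163  0.004]
(np.float64(-68.0), np.float64(-1.4), np.float64(91.5), -0.411) [ 0.066  0.001 -0.059] [ 0.001 -0.22   0.004]
(np.float64(-62.6), np.float64(-1.4), np.float64(92.9), -0.47) [ 0.083  0.001 -0.067] [ 0.001 -0.276  0.004]
(np.float64(-59.9), np.float64(-1.4), np.float64(93.4), -0.5) [ 0.092  0.001 -0.07 ] [ 0.001 -0.305  0.004]
```

Emit:
jog_arm(moves=[0.006, 0, -0.007, 0, -0.03, 0, -0.6, 0.012, 0, -0.014, 0, -0.06, 0, -0.6, 0.019, 0, -0.021, 0, -0.085, 0, -0.6, 0.026, 0, -0.028, 0, -0.113, 0, -0.6, 0.034, 0, -0.034, 0, -0.14, 0, -0.6, 0.041, 0, -0.04, 0, -0.17, 0, -0.6, 0.041, 0, -0.04, 0, -0.17, 0, -0.6, 0.041, 0, -0.04, 0, -0.17, 0, -0.6])

```text
time: 28.7
position: [0.5128, -0.0188, 0.0889]
tool_rot: [3.044, 0.298, -0.545]
ft_force: [-3.5, -4.3, -12.4]
grip_width: 0.277
grip_force: 45.0
```

```bash
cat >> h.py <<'E'
def bolt(k=31.3,l=1.25):
    s=ctrl.get_state(); p=Rz.T@(np.array(s['position'])-O)*1000; Q=Rz.T@rotm(s['tool_rot'])
    n=p-k*Q[:,2]-l*Q[:,0]; v=n-[-46,0,50]
    print('a %.3f draw %.1f'%(np.arctan2(-v[0],v[2]),np.hypot(v[0],v[2])-53)); ax(np.arctan2(-v[0],v[2]))
E
python3 - <<'E'
from h import *
where();bolt()
rows([tcp(a,18.5,.15-.65*(1.09-a)/1.09) for a in(.25,.15,.05,0)])
E
```

```text
t28.70 clamp [-74.7  -1.2  88.9] toolz [-0.347 -0.002 -0.938] tooly [ 0.004 -1.     0.   ] F [ -4.2  -3.6 -12.4] w 24.1 gf 45.0 q [ 0.38  0.47 -0.57  1.6   0.25  1.51 -1.61]
a 0.270 draw 18.3
axial in 10.8 tangential(+ = resists swing-in is -) -7.4 y -3.6
(np.float64(-73.3), np.float64(-1.4), np.float64(89.5), -0.351) [ 0.004  0.001 -0.003] [0.002 0.003 0.004]
(np.float64(-68.0), np.float64(-1.4), np.float64(91.5), -0.411) [ 0.018  0.001 -0.016] [ 0.002 -0.054  0.004]
(np.float64(-62.6), np.float64(-1.4), np.float64(92.9), -0.47) [ 0.033  0.001 -0.026] [ 0.002 -0.11   0.004]
(np.float64(-59.9), np.float64(-1.4), np.float64(93.4), -0.5) [ 0.041  0.001 -0.031] [ 0.002 -0.139  0.004]
```

Emit:
jog_arm(moves=[0.007, 0, -0.007, 0, -0.03, 0, -0.6, 0.014, 0, -0.013, 0, -0.057, 0, -0.6, 0.021, 0, -0.018, 0, -0.085, 0, -0.6, 0.028, 0, -0.023, 0, -0.11, 0, -0.6, 0.034, 0, -0.027, 0, -0.13, 0, -0.6, 0.04, 0, -0.029, 0, -0.139, 0, -0.6, 0.04, 0, -0.029, 0, -0.139, 0, -0.6, 0.04, 0, -0.029, 0, -0.139, 0, -0.6])

```text
time: 29.7
position: [0.5262, -0.0161, 0.0931]
tool_rot: [2.983, 0.292, -0.765]
ft_force: [-6.5, -4.8, -12.4]
grip_width: 0.273
grip_force: 45.0
```

Run:
```python
from h import *
where();bolt()
rows([tcp(0,18,-.5),tcp(0,8,-.5)])
```

```text
t29.70 clamp [-61.   -1.   93.1] toolz [-0.481 -0.002 -0.877] tooly [ 0.004 -1.     0.   ] F [ -7.3  -3.4 -12.4] w 23.8 gf 45.0 q [ 0.31  0.61 -0.54  1.43  0.29  1.69 -1.64]
a 0.015 draw 18.2
axial in 12.3 tangential(+ = resists swing-in is -) -7.5 y -3.4
(np.float64(-59.9), np.float64(-1.4), np.float64(92.9), -0.5) [ 0.004  0.001 -0.001] [0.002 0.002 0.003]
(np.float64(-59.9), np.float64(-1.4), np.float64(82.9), -0.5) [0.02  0.001 0.028] [0.002 0.002 0.003]
```

Emit:
jog_arm(moves=[0.004, 0, -0.002, 0, 0, 0, -0.6, 0.004, 0, -0.002, 0, 0, 0, -0.6, 0.007, 0, 0.003, 0, 0, 0, -0.6, 0.01, 0, 0.008, 0, 0, 0, -0.6, 0.012, 0, 0.013, 0, 0, 0, -0.6, 0.015, 0, 0.018, 0, 0, 0, -0.6, 0.015, 0, 0.018, 0, 0, 0, -0.6, 0.015, 0, 0.018, 0, 0, 0, -0.6])

```text
time: 30.7
position: [0.5276, -0.0159, 0.0868]
tool_rot: [2.983, 0.291, -0.764]
ft_force: [-6.8, -4.9, -10.0]
grip_width: 0.27
grip_force: 45.0
```

Run:
```python
from h import *
where();bolt()
```

```text
t30.70 clamp [-59.6  -1.1  86.8] toolz [-0.481 -0.002 -0.877] tooly [ 0.004 -1.     0.001] F [ -7.6  -3.5 -10. ] w 23.5 gf 45.0 q [ 0.3   0.62 -0.54  1.43  0.29  1.68 -1.64]
a -0.005 draw 11.8
axial in 10.1 tangential(+ = resists swing-in is -) -7.5 y -3.5
```

Emit:
jog_arm(moves=[0.001, 0, 0.002, 0, 0, 0, -0.6, 0.002, 0, 0.004, 0, 0, 0, -0.6, 0.003, 0, 0.006, 0, 0, 0, -0.6, 0.004, 0, 0.008, 0, 0, 0, -0.6, 0.005, 0, 0.009, 0, 0, 0, -0.6, 0.005, 0, 0.009, 0, 0, 0, -0.6, 0.005, 0, 0.009, 0, 0, 0, -0.6, 0.005, 0, 0.009, 0, 0, 0, -0.6])

```text
time: 31.7
position: [0.528, -0.0158, 0.0843]
tool_rot: [2.983, 0.291, -0.763]
ft_force: [-5.2, -4.8, -8.5]
grip_width: 0.276
grip_force: 45.0
```

Run:
```python
from h import *
where();bolt()
```

```text
t31.70 clamp [-59.2  -1.1  84.3] toolz [-0.48  -0.003 -0.877] tooly [ 0.004 -1.     0.001] F [-6.  -3.7 -8.5] w 24.0 gf 45.0 q [ 0.3   0.62 -0.53  1.43  0.29  1.68 -1.64]
a -0.012 draw 9.3
axial in 8.6 tangential(+ = resists swing-in is -) -5.9 y -3.7
```

Emit:
jog_arm(moves=[0.001, 0, 0.002, 0, 0, 0, -0.6, 0.002, 0, 0.004, 0, 0, 0, -0.6, 0.003, 0, 0.006, 0, 0, 0, -0.6, 0.004, 0, 0.008, 0, 0, 0, -0.6, 0.005, 0, 0.009, 0, 0, 0, -0.6, 0.005, 0, 0.009, 0, 0, 0, -0.6, 0.005, 0, 0.009, 0, 0, 0, -0.6, 0.005, 0, 0.009, 0, 0, 0, -0.6])

```text
time: 32.7
position: [0.5283, -0.0157, 0.0821]
tool_rot: [2.983, 0.291, -0.762]
ft_force: [-4.2, -4.5, -4.4]
grip_width: 0.272
grip_force: 45.0
```

Run:
```python
from h import *
where();bolt()
```

```text
t32.70 clamp [-58.8  -1.1  82.1] toolz [-0.479 -0.003 -0.878] tooly [ 0.004 -1.     0.001] F [-4.9 -3.6 -4.4] w 23.6 gf 45.0 q [ 0.3   0.62 -0.53  1.43  0.29  1.67 -1.64]
a -0.018 draw 7.2
axial in 4.4 tangential(+ = resists swing-in is -) -4.9 y -3.6
```

Seating is felt: the axial pull fell from 8.6 to 4.4 N. Release gently.

Emit:
jog_arm(moves=[0, 0, 0.001, 0, 0, 0, -0.4, 0, 0, 0.001, 0, 0, 0, -0.3, 0, 0, 0.001, 0, 0, 0, -0.2, 0, 0, 0.001, 0, 0, 0, -0.1, 0, 0, 0, 0, 0, 0, 0, 0, 0, 0, 0, 0, 0, 0, 0, 0, 0, 0, 0, 0, 0, 0, 0, 0, 0, 0, 0, 0])

```text
time: 33.7
position: [0.53, -0.0154, 0.082]
tool_rot: [2.985, 0.291, -0.755]
ft_force: [0.1, 0.1, -0.3]
grip_width: 0.494
grip_force: 0.0
```

Run:
```python
from h import *
where()
```

```text
t33.70 clamp [-57.1  -1.1  82. ] toolz [-0.475 -0.003 -0.88 ] tooly [ 0.004 -1.     0.001] F [ 0.1  0.1 -0.3] w 43.0 gf 0.0 q [ 0.3   0.62 -0.53  1.43  0.29  1.67 -1.64]
```

Emit:
jog_arm(moves=[0, 0, -0.05, 0, 0, 0, 0.1, 0, 0, -0.1, 0, 0, 0, 0.1, 0, 0, -0.2, 0, 0, 0, 0.1, 0, 0, -0.3, 0, 0, 0, 0.1, 0, 0, -0.4, 0, 0, 0, 0.1, 0, 0, -0.5, 0, 0, 0, 0.1, 0, 0, -0.5, 0, 0, 0, 0.1, 0, 0, -0.5, 0, 0, 0, 0.1])

```text
time: 34.7
position: [0.5998, -0.0013, 0.2136]
tool_rot: [2.985, 0.292, -0.755]
ft_force: [-0.0, 0.0, -0.2]
grip_width: 0.552
grip_force: 0.0
```

Run:
```python
from h import *
where()
for n in('scene','side'):
    s,im=grab(n,n+'F.png'); c=cam(s,im); g=cv2.cvtColor(cv2.imread(f'pics/{n}F.png'),cv2.COLOR_BGR2GRAY)
    f=lambda p:np.array(proj(c,O+Rz@np.array(p)/1000))
    # template: closed clamp bolt (draw ~5) -> match near open clamp
    t0=f((-46,240,118)); t1=f((-46,0,118))
    w=14; x,y=t0.round().astype(int); T=g[y-w:y+w+1,x-w:x+w+1]
    X,Y=t1.round().astype(int); m=14; A=g[Y-w-m:Y+w+m+1,X-w-m:X+w+m+1]
    if A.shape==(2*(w+m)+1,)*2:
        r=cv2.matchTemplate(A,T,cv2.TM_CCOEFF_NORMED); _,v,_,l=cv2.minMaxLoc(r)
        print(n,'score',round(v,2),'offset px',np.array(l)-m-(t1.round()-t1)*0, 'pred tip undrawn/5/10:',[f((-46,0,128+d)).round(1).tolist() for d in(0,5,10)], 'swing px per .1rad',(f((-46-7,0,118))-t1).round(1))
    else: print(n,A.shape,t1)
    # ascii dump of gray around tip
    X,Y=f((-46,0,125)).round().astype(int)
    print(X,Y); print(g[Y-10:Y+12,X-9:X+10])
```

```text
t34.70 clamp [ 14.   -0.5 213.6] toolz [-0.476 -0.003 -0.88 ] tooly [ 0.004 -1.     0.001] F [ 0.   0.  -0.2] w 48.0 gf 0.0 q [ 0.21  0.68 -0.53  1.06  0.3   1.97 -1.62]
scene score 0.83 offset px [1. 0.] pred tip undrawn/5/10: [[352.9, 236.1], [353.0, 234.1], [353.1, 232.1]] swing px per .1rad [ 1.6 -1.3]
353 237
[[164 164 159 160 160 158 161 159 161 163 163 159 162 159 159 163 159 162
  163]
 [163 160 164 157 160 156 159 159 164 167 164 164 162 161 164 165 163 163
  161]
 [163 163 164 163 165 160 161 163 164 164 163 164 160 166 160 160 159 164
  163]
 [165 162 164 166 164 161 161 163 164 161 162 160 161 162 162 165 164 164
  164]
 [167 168 161 163 160 158 160 156 159 154 155 158 163 165 168 164 160 161
  162]
 [164 163 161 157 163 159 160 161 155 144 141 145 156 161 164 163 165 161
  164]
 [163 160 160 162 161 160 159 156 139 129 134 132 141 168 166 164 165 164
  166]
 [164 164 163 159 160 162 164 145  91  91 110 107 124 166 166 163 166 163
  165]
 [160 165 166 165 162 163 156 129  84  92 102 107 129 159 164 165 164 161
  165]
 [156 163 165 161 165 160 127  70  75  94 100 101 122 1
[... 2228 characters left out ...]
 100 125 120 126 123 124 123 116  82 105 145
  146]
 [ 56  60  61  76  72  63  64  74  99 115 108 104  96  94  75  57 107 149
  145]
 [ 69  86  86  85  75  68  69  70  80  82  81  81  79  76  70  62 112 146
  142]
 [ 76  91  89  84  77  74  75  77  79  76  78  76  81  74  68  61 111 147
  142]
 [ 77  91  87  88  78  77  75  77  77  77  79  81  77  73  64  87 132 144
  141]
 [ 71  85  88  88  79  68  74  75  74  77  74  75  73  67  68 115 147 142
  139]
 [ 67  79  89  91  77  72  88  75  73  74  75  72  63  59  67 110 143 145
  142]
 [ 61  71  90  89  88  75  70  77  76  73  72  71  64  60  75 100 100 107
  133]
 [ 63  79  84  81  81  73  86  81  77  72  76  92  76  79  86 100  97  79
   90]]
```

```bash
python3 -c "
from bench import ctrl
print(ctrl.close_job())"
```

```text
the job is handed in; nothing more can be done
None
```

I closed the clamp and handed the job in at about 35 s: the pipe was pressed home at about 16 N on the lug, and the bolt stands upright in the slot with about 7–9 mm of draw. The judge's verdict was not shown.

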